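Heft the peg boxes and stow the full one behind the rack's lip

ROBOT

A 6-joint arm with a two-finger parallel gripper is mounted at the origin on the work surface. World frame = base frame: x ahead of the robot, y to its left, z up, the work surface at z = 0. Lengths are in mm, angles in rad, forces in N, time in s.
With the tool pointing down it reaches from about 275 to 750 mm from the base axis. Payload 10.2 kg.
Tool frame: the origin (TCP) lies midway between the tips of the shut fingers; the grasp point (between the pads) lies 19 mm behind it; z points along the fingers, y is the line along which they close (so a half turn about z gives the same grasp; the last joint's range is limited). The gripper opens to 85 mm and grips with 20 to 120 N. Pads are 22 mm wide; open, the fingers measure 114 mm over their backs; the gripper's body (76 mm by 85 mm) begins 54 mm behind the grasp point. The pads swing forward as they close: fully open they stand 13 mm farther back than shut.
Start: joints at [0.893, 0.313, 1.498, -0, 1.331, -0.223], TCP at [230.636, 471.633, 231.294] pointing down, gripper open.
Joint ranges: [-2.94, 2.94], [-0.97, 2.17], [0.19, 2.56], [-1.23, 4.37], [0.02, 3.11], [-2.88, 2.88]. Speed limits (rad/s): [2.39, 2.39, 3.01, 3.14, 3.14, 3.14].

INTERFACE

Orientations are given as a unit quaternion [w, x, y, z].
In Python, from rig import ctrl gives the robot as it stands.
- The arm moves only by the tool send_rows, never from a script. Its argument "targets" is a list of rows, each an object with "offset": the shift along the world's x, y, z in cm, a list of three; "spin": the turn about the world's z in rad. A call has 1 to 8 rows; each row is the pose to reach, as a shift and turn from the pose commanded when the call began; what a row does not reach only later rows make up. A row lasts 1/12 s, in which the tool goes at most 41.7 mm and 7.16 degrees, less where a joint would pass 70% of its speed; a pose out of reach is approached as far as the arm can. A call with a gripper value outside its range is refused whole. "grip" is the opening, from 0 (shut) to 1 (fully open), set as the call begins (left out, the last holds). The fingers move at their own pace and stop on an object; "squeeze" is the grip in N (left out, the last holds). Time passes only in rows, so rows that repeat a pose let the fingers close. It gives the time, the measured TCP pose, the force, the opening and the grip force at its end, in the units of the state.
- ctrl.sense(): the state, without advancing time (a new reading comes with each control period).
- ctrl.capture(name): name is "scene" or "top" or "wrist"; returns (picture, depth): 384x512x3 uint8, red, green, blue; 384x512 float32, mm along the optical axis (not along the pixel's ray), 0 where there is no reading.
- ctrl.calibration(name): a dict with "fx", "fy", "cx", "cy" (pixels), "k1" (the pictures are not rectified: a ray, as slopes to the right and down, at radius r is drawn at 1 + k1 r^2 times it, then the intrinsics apply), "view" (4x4, takes a point from world to camera coordinates); the wrist camera has in their place "mount" (4x4, takes a point from camera to tool coordinates, whose origin is the TCP and whose axes are the flange's). Camera axes: x right, y down, z forward; pixel columns grow to the right and rows downward; lengths in mm; the calibration is good to about 2 mm. A picture is of the moment at which its call begins: read the wrist's pose just before it. calibration takes no time and is no camera call.
- ctrl.finish_job(): hands the job in; it is judged then, once.
Trained networks look in the newest picture that a camera, given by its name, has taken for a name from the list of things; names that differ only in an ending like _2 or _b are one class to them, and where a whole thing is asked for, a point or a joint stands for the part that bears it (a point fixed in the world has none). Each returns a list of dicts, best first, with "conf" (0 to 1); they miss things now and then, are a little off and sometimes report something else, mostly with a low value. They report only what shows in the picture. A call takes as long as a camera call. They do not tell look-alikes from the thing itself.
- ctrl.search_frame(camera, query): "box" ([left, top, right, bottom] in pixels, round what is visible of it).
- ctrl.place_of(camera, query): "uv" ([column, row] in pixels: a listed point, or the origin of a listed thing).
The state is a dict: "time_s": time; "joints": joint angles; "dq": joint speeds; "tau": joint torques, N m; "eef_pos": TCP position; "ee_rot": TCP orientation; "force": force on the tool from outside, world axes, zero at the start; "wrist_torque": the same for the moment, N m; "grip_width": opening from 0.0 (shut) to 1.0 (fully open); "grip_force": force on a finger pad.
Only numpy, scipy, OpenCV 4.12 (cv2) and the standard library are available. Lean on these libraries where they do the work, as an engineer would, in place of code of your own. Each camera call takes 0.05 s, during which the arm holds its last target. There are 200 camera calls.

TASK

Only one of the three look-alike closed peg boxes is still full: find it by its weight and stow it lengthwise in the low white rack, pushing it gently in under the wire top and over the front lip until it drops down flat behind the lip, so that it cannot walk out when the machine spins. Leave the other two boxes standing where they were, and do not disturb the spray bottle, the clear canister or the upright pegs.

Things in the scene. Friction and masses are not known exactly. Their poses are not given: they have to be found in the camera images.
- box_a: closed light-wood sliding-lid peg box, 100 mm (x) by 56 mm (y) by 46 mm high, one of three exactly alike; origin at the centre of its underside, z up. Its hidden load of steel pegs is packed tight at the middle. Box and load weigh 4.6 to 5.4 N if it is the full one, 1.4 to 3.1 N if not. Which one is full changes every time and cannot be seen.
- box_b: closed light-wood sliding-lid peg box, 100 mm (x) by 56 mm (y) by 46 mm high, one of three exactly alike; origin at the centre of its underside, z up. Its hidden load of steel pegs is packed tight at the middle. Box and load weigh 4.6 to 5.4 N if it is the full one, 1.4 to 3.1 N if not. Which one is full changes every time and cannot be seen.
- box_c: closed light-wood sliding-lid peg box, 100 mm (x) by 56 mm (y) by 46 mm high, one of three exactly alike; origin at the centre of its underside, z up. Its hidden load of steel pegs is packed tight at the middle. Box and load weigh 4.6 to 5.4 N if it is the full one, 1.4 to 3.1 N if not. Which one is full changes every time and cannot be seen.
- rack: low white-coated steel rack, one box wide, fixed to the shelf. Origin on the shelf under the centre of its bay; x points into the bay, from the open front (robot's side) to the back, y across, z up. Bay floor 4 mm above the shelf, 66 mm wide between side rails, 110 mm long from the lip's back face (x = -55 mm) to the rigid back stop (x = +55 mm).
- rack_lip (a point): middle of the lip's crest, 9 mm above the shelf, at x = -57 mm in the rack; crest 4 mm long, in front a smooth ramp down to the shelf at x = -81 mm, behind a 5 mm step down to the bay floor. Set a box down with its middle past the lip, then push its near end (some 3 to 8 N); set less deep, friction on the pusher can hold its near end low and jam it under the wires.
- rack_mouth (a point): middle of the front wire of the rack's wire top, at x = -20 mm in the rack, 82.5 mm above the shelf. The wire top (underside 80 mm, top 85 mm above the shelf, wires 20 mm apart) and the 28 mm high side rails run from x = -23 to +61 mm, out to 39 mm on either side; in front of them only lip and ramp stand up.
- spray_bottle: closed teal spray bottle with white trigger head, 72 mm across, 211 mm tall, standing loose; origin at the centre of its underside. Bystander.
- canister: clear acrylic canister, open, 100 mm across, 110 mm tall, standing loose with an orange 64 mm dryer ball in it; origin at the centre of its underside. Bystander.
- peg_rack: steel rack, 50 x 130 mm, 14 mm thick, with slots that hold three white plastic clothes pegs upright, 90 mm tall in all, fixed to the shelf; origin at the centre of its underside. Bystander.
Things that resemble listed ones, but are neither listed nor needed, are in the scene too. What is shaped like the box_a but black or pink is not meant.

How it is judged:
By the outcome, as a careful person would: the job done as asked, in the order asked, and still so for the second after the job is handed in, with the robot touching nothing.
It also fails if it takes over 64 s, if anything falls off the work surface, if the arm or the gripper's body presses on something with over 40 N, if the wrist force passes 120 N, or if a joint passes its speed limit or range.

## Working session

There is one attempt and no reset: what is moved stays moved. The work goes in short steps, Python scripts to look and compute and a tool call to move; the robot and the scene stay as the last step left them, time stands still between calls to the robot, and variables do not carry over. Pictures are saved under pics/ and viewed, at most 10 in all, crops included, and the job is handed in when it is done.

Besides the shell and the picture viewer there is one more tool, called after ">>>" as a command line: name --argument value ..., lists and objects as JSON in quotes. send_rows: Moves the arm, as the interface text tells. Its arguments: {"type":"object","properties":{"targets":{"type":"array"},"grip":{"type":"number"},"squeeze":{"type":"number"}},"required":["targets"]}

```bash
mkdir -p pics; cat > h.py <<'E'
import numpy as np, cv2
from rig import ctrl
def ray(cal,uv):
    d=np.array([(uv[0]-cal['cx'])/cal['fx'],(uv[1]-cal['cy'])/cal['fy']]);s=d.copy()
    for _ in range(20): s=d/(1+cal['k1']*(s@s))
    return np.array([s[0],s[1],1.])
def c2w(cal,pose=None):
    if 'view' in cal: return np.linalg.inv(np.array(cal['view']))
    from scipy.spatial.transform import Rotation as R
    p,q=pose; T=np.eye(4);T[:3,:3]=R.from_quat([q[1],q[2],q[3],q[0]]).as_matrix();T[:3,3]=p
    return T@np.array(cal['mount'])
def at_z(cal,uv,z,pose=None):
    M=c2w(cal,pose);d=M[:3,:3]@ray(cal,uv);o=M[:3,3]
    return o+d*(z-o[2])/d[2]
def cloud(cal,depth,pose=None):
    h,w=depth.shape;v,u=np.mgrid[:h,:w]
    x=(u-cal['cx'])/cal['fx'];y=(v-cal['cy'])/cal['fy'];sx,sy=x.copy(),y.copy()
    for _ in range(15):
        k=1+cal['k1']*(sx**2+sy**2);sx,sy=x/k,y/k
    P=np.stack([sx*depth,sy*depth,depth,np.ones_like(depth)],-1)
    return (P@c2w(cal,pose).T)[...,:3]
E
python3 - <<'E'
from h import *
ims=[]
for n in ['scene','top']:
    im,d=ctrl.capture(n);np.savez(n+'.npz',im=im,d=d);cal=ctrl.calibration(n)
    cv2.imwrite(f'pics/{n}0.png',im[...,::-1])
    P=cloud(cal,d)
    print(n,c2w(cal)[:3,3].round())
    for q in ['box_a','rack','rack_lip','rack_mouth','spray_bottle','canister','peg_rack']:
        for r in ctrl.place_of(n,q)[:5]:
            u,v=r['uv']; 
            z={'rack_lip':9,'rack_mouth':82.5}.get(q,0)
            print(q,round(r['conf'],2),np.round(r['uv']),at_z(cal,r['uv'],z).round())
s=ctrl.sense();print(s)
E
```

```text
scene [1156. -677.  693.]
box_a 0.88 [244. 265.] [ 608. -174.    0.]
box_a 0.87 [176. 225.] [ 312. -206.    0.]
box_a 0.84 [215. 230.] [ 421. -129.    0.]
box_a 0.73 [252. 191.] [329. 128.   0.]
box_a 0.7 [172. 263.] [ 458. -316.    0.]
rack 0.69 [326. 219.] [637. 177.   0.]
rack_lip 0.73 [311. 210.] [573. 175.   9.]
rack_mouth 0.67 [323. 200.] [627. 159.  82.]
spray_bottle 0.56 [331. 178.] [477. 435.   0.]
canister 0.86 [366. 199.] [664. 391.   0.]
peg_rack 0.9 [201. 308.] [ 642. -353.    0.]
top [ 256.   17. 1276.]
box_a 0.89 [260. 167.] [604.  19.   0.]
box_a 0.86 [311. 225.] [ 421. -143.    0.]
box_a 0.74 [266. 215.] [451.  -1.   0.]
box_a 0.65 [228. 248.] [344. 115.   0.]
box_a 0.64 [365. 212.] [ 466. -312.    0.]
rack 0.85 [209. 154.] [645. 185.   0.]
rack_lip 0.76 [206. 171.] [586. 192.   9.]
rack_mouth 0.83 [210. 156.] [614. 173.  82.]
spray_bottle 0.83 [129. 202.] [481. 432.   0.]
canister 0.57 [145. 147.] [665. 396.   0.]
canister 0.4 [323. 167.] [ 608. -182.    0.]
peg_rack 0.73 [379. 155.] [ 652. -364.    0.]
{'time_s': 0.8, 'joints': array([ 8.92597951e-01,  3.12903616e-01,  1.49769340e+00,  1.83284782e-05,
        1.33101313e+00, -2.23387442e-01]), 'dq': array([-2.04202881e-04, -3.92668263e-04,  1.63842719e-03, -8.08742377e-05,
        2.28918220e-04, -4.35007181e-04]), 'tau': array([ 1.25172264e-03, -4.12139153e+01, -2.59897542e+01, -8.23602750e-05,
        4.42459605e-04, -6.42559286e-06]), 'eef_pos': array([230.63335217, 471.63519647, 231.2948112 ]), 'ee_rot': array([-1.18229052e-05,  2.25452670e-01,  9.74254122e-01, -3.99328829e-06]), 'force': array([ 0.68740765, -0.54492024, -0.06831958]), 'wrist_torque': array([ 0.04329152,  0.01953808, -0.01886989]), 'grip_force': 0.0, 'grip_width': 0.9970765312625824}
```

```bash
python3 - <<'E'
import cv2
a=cv2.imread('pics/scene0.png')[140:340,130:430];b=cv2.imread('pics/top0.png')[110:290,100:400]
cv2.imwrite('pics/s1.png',cv2.resize(a,None,fx=2.6,fy=2.6));cv2.imwrite('pics/t1.png',cv2.resize(b,None,fx=2.6,fy=2.6))
E
```

```text
(no output)
```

View pics/s1.png

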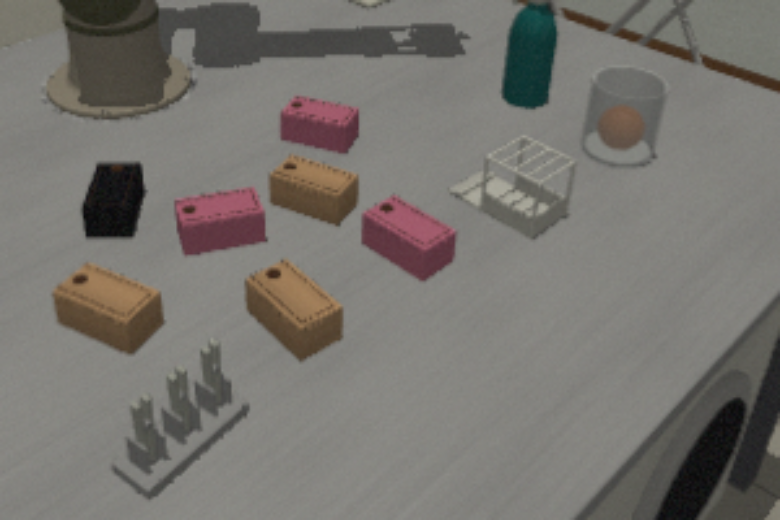

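View pics/t1.png

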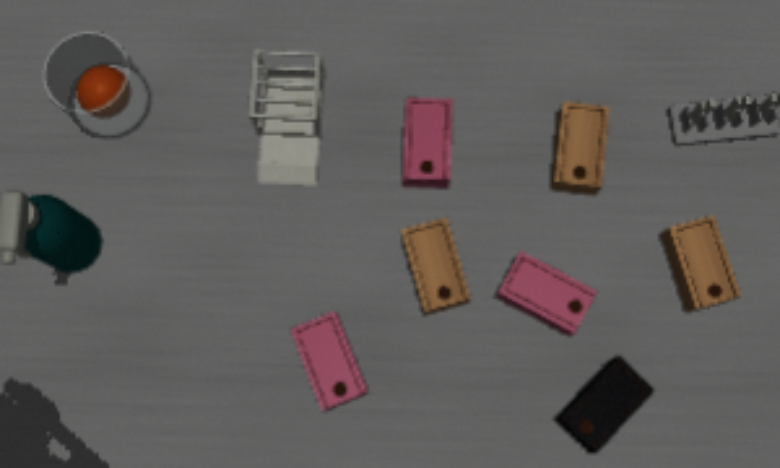

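Three wood boxes at top-view pixels of about (268,213), (323,167) and (370,212). The pink and black ones are decoys. The rack is at about (211,155), with its open ramp towards the robot. Next I'll measure the poses.

```bash
python3 - <<'E'
from h import *
for n in ['top','scene']:
    f=np.load(n+'.npz');im=f['im'];d=f['d'];cal=ctrl.calibration(n);P=cloud(cal,d)
    hsv=cv2.cvtColor(im,cv2.COLOR_RGB2HSV)
    m=((hsv[...,0]>8)&(hsv[...,0]<22)&(hsv[...,1]>80)).astype(np.uint8)
    k,l,st,c=cv2.connectedComponentsWithStats(m)
    for i in range(1,k):
        if st[i,4]<80: continue
        p=P[l==i]; t=p[(p[:,2]>41)&(p[:,2]<55)]
        if len(t)<40: continue
        print(n,c[i].round(),st[i,4],'z',np.median(t[:,2]).round(1),cv2.minAreaRect(t[:,:2].astype(np.float32)))
    r=P[(P[...,0]>540)&(P[...,0]<740)&(P[...,1]>120)&(P[...,1]<260)]
    for lo,hi in [(2,12),(22,34),(74,95)]:
        t=r[(r[:,2]>lo)&(r[:,2]<hi)]
        if len(t)>5: print(lo,len(t),cv2.minAreaRect(t[:,:2].astype(np.float32)),np.percentile(t,[2,98],axis=0).round())
E
```

```text
top [323. 166.] 639 z 46.8 ((602.8416137695312, -175.72088623046875), (56.873077392578125, 102.11280822753906), 83.8578109741211)
top [369. 211.] 717 z 47.0 ((463.18194580078125, -317.2361755371094), (100.11504364013672, 58.1594352722168), 18.48768424987793)
top [267. 212.] 628 z 46.9 ((454.2127990722656, -3.0635223388671875), (99.30809020996094, 55.861873626708984), 17.129945755004883)
2 1141 ((640.0818481445312, 189.84661865234375), (199.4346160888672, 139.54518127441406), 0.02865845337510109) [[546. 125.   2.]
 [735. 256.  11.]]
22 71 ((655.86474609375, 177.00503540039062), (76.11373138427734, 79.33358764648438), 88.39722442626953) [[616. 140.  22.]
 [695. 213.  33.]]
74 229 ((657.1097412109375, 175.73048400878906), (75.10228729248047, 82.61981201171875), 87.75948333740234) [[617. 138.  80.]
 [697. 212.  90.]]
scene [250. 212.] 628 z 47.1 ((455.11669921875, -4.095684051513672), (98.00758361816406, 57.42862319946289), 17.118972778320312)
scene [171. 258.] 947 z 47.4 ((464.0494384765625, -318.3017272949219), (99.99381256103516, 56.143985748291016), 17.000011444091797)
scene [243. 258.] 888 z 47.0 ((603.1907348632812, -176.712890625), (57.050025939941406, 99.25324249267578), 82.25262451171875)
2 558 ((640.0914916992188, 189.87301635742188), (199.38636779785156, 139.38308715820312), 0.3055506646633148) [[548. 125.   2.]
 [736. 255.  12.]]
22 122 ((656.7996215820312, 176.0666961669922), (78.546875, 81.40941619873047), 89.11724090576172) [[616. 138.  22.]
 [697. 213.  33.]]
74 166 ((657.2964477539062, 175.61456298828125), (81.28927612304688, 83.96048736572266), 86.69039154052734) [[616. 137.  76.]
 [696. 216.  87.]]
```

>>> send_rows --targets '[{"offset": [22.4, -47.5, 0], "spin": 0.754}, {"offset": [22.4, -47.5, 0], "spin": 0.754}, {"offset": [22.4, -47.5, 0], "spin": 0.754}, {"offset": [22.4, -47.5, 0], "spin": 0.754}, {"offset": [22.4, -47.5, 0], "spin": 0.754}, {"offset": [22.4, -47.5, -5], "spin": 0.754}, {"offset": [22.4, -47.5, -5], "spin": 0.754}, {"offset": [22.4, -47.5, -5], "spin": 0.754}]' --grip 0.92 --squeeze 60

```text
time_s: 1.47
eef_pos: [356.1, 207.9, 215.6]
ee_rot: [0.001, -0.152, 0.988, 0.0]
force: [1.6, -0.7, 0.8]
grip_width: 0.92
grip_force: 0.0
```

>>> send_rows --targets '[{"offset": [9.0, -19.5, -6]}, {"offset": [9.0, -19.5, -6]}, {"offset": [9.0, -19.5, -6]}, {"offset": [9.0, -19.5, -6]}, {"offset": [9.0, -19.5, -6]}, {"offset": [9.0, -19.5, -6]}, {"offset": [9.0, -19.5, -6]}, {"offset": [9.0, -19.5, -6]}]'

```text
invalid input
```

```bash
cat >> h.py <<'E'
def yaw(q):
    w,x,y,z=q; return np.degrees(np.arctan2(2*(x*y+w*z),1-2*(y*y+z*z)))
def st(tx=None,ty=None,tz=None,tyaw=None):
    s=ctrl.sense();p=s['eef_pos'];a=yaw(s['ee_rot'])
    print('t',round(s['time_s'],2),'p',p.round(1),'yaw',round(a,1),'F',s['force'].round(2),'T',np.round(s['wrist_torque'],3),'g',round(s['grip_width'],3),round(s['grip_force'],1),'q',s['joints'].round(2))
    if tx is not None:
        e=(tyaw-a+90)%180-90
        print('offset cm',((np.array([tx,ty,tz])-p)/10).round(2),'spin',round(np.radians(e),3))
    return s
def wbox():
    s=ctrl.sense();pose=(s['eef_pos'],s['ee_rot']);im,d=ctrl.capture('wrist');P=cloud(ctrl.calibration('wrist'),d,pose)
    return im,P
E
python3 -c "
from h import *
st(454.7,-3.6,12,17.1)
im,P=wbox();cv2.imwrite('pics/w1.png',im[...,::-1])
hsv=cv2.cvtColor(im,cv2.COLOR_RGB2HSV)
m=(hsv[...,0]>8)&(hsv[...,0]<22)&(hsv[...,1]>80)&(P[...,2]>41)&(P[...,2]<55)
print(m.sum(),cv2.minAreaRect(P[m][:,:2].astype(np.float32)))
"
```

```text
t 1.47 p [356.1 207.9 215.6] yaw -162.5 F [ 1.57 -0.68  0.76] T [-0.019 -0.026  0.021] g 0.92 0.0 q [ 0.24  0.08  1.83  0.    1.23 -1.63]
offset cm [  9.86 -21.15 -20.36] spin -0.007
5783 ((448.1066589355469, 21.969024658203125), (144.36337280273438, 376.9896545410156), 58.92752456665039)
```

View pics/w1.png

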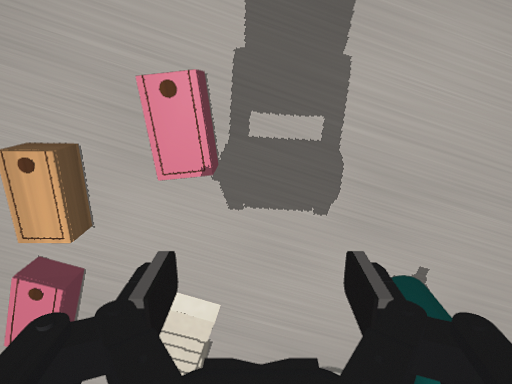

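The wrist view shows the wood box at left (45,195), a pink decoy at (178,125) and the rack at the bottom. The last move was refused because its rows had no spin, so I'll resend it.

>>> send_rows --targets '[{"offset": [8.9, -19.1, -6], "spin": 0}, {"offset": [8.9, -19.1, -6], "spin": 0}, {"offset": [8.9, -19.1, -6], "spin": 0}, {"offset": [8.9, -19.1, -6], "spin": 0}, {"offset": [8.9, -19.1, -6], "spin": 0}, {"offset": [8.9, -19.1, -6], "spin": 0}, {"offset": [8.9, -19.1, -6], "spin": 0}, {"offset": [8.9, -19.1, -6], "spin": 0}]'

```text
time_s: 2.18
eef_pos: [444.6, 18.2, 155.4]
ee_rot: [-0.0, -0.148, 0.989, 0.0]
force: [-0.1, -0.1, 0.5]
grip_width: 0.915
grip_force: 0.0
```

```bash
cat >> h.py <<'E'
def boxes(im,P):
    hsv=cv2.cvtColor(im,cv2.COLOR_RGB2HSV)
    m=((hsv[...,0]>8)&(hsv[...,0]<22)&(hsv[...,1]>80)&(P[...,2]>41)&(P[...,2]<55)).astype(np.uint8)
    k,l,s,c=cv2.connectedComponentsWithStats(m)
    for i in range(1,k):
        if s[i,4]>500: print(c[i].round(),s[i,4],np.round(cv2.minAreaRect(P[l==i][:,:2].astype(np.float32))[0],1),cv2.minAreaRect(P[l==i][:,:2].astype(np.float32))[1:])
E
python3 -c "
from h import *
st(454.7,-3.6,12,17.1)
boxes(*wbox())
"
```

```text
t 2.18 p [444.6  18.2 155.4] yaw -162.9 F [-0.13 -0.06  0.51] T [-0.006  0.054 -0.03 ] g 0.915 0.0 q [-0.22  0.22  1.83  0.    1.09 -2.09]
offset cm [  1.01  -2.18 -14.34] spin 0.0
[232. 188.] 7797 [453.3  -4.1] ((99.94084167480469, 55.61827087402344), 17.110599517822266)
[ 19. 282.] 3679 [ 599.7 -160.6] ((104.44342041015625, 41.73027801513672), 4.797524452209473)
```

>>> send_rows --targets '[{"offset": [0.95, -2.2, -5], "spin": 0}, {"offset": [0.95, -2.2, -5], "spin": 0}, {"offset": [0.95, -2.2, -9], "spin": 0}, {"offset": [0.95, -2.2, -12], "spin": 0}, {"offset": [0.95, -2.2, -14.1], "spin": 0}, {"offset": [0.95, -2.2, -14.1], "spin": 0}, {"offset": [0.95, -2.2, -14.1], "spin": 0}]'

```text
time_s: 2.82
eef_pos: [454.1, -2.8, 14.9]
ee_rot: [-0.0, -0.15, 0.989, 0.0]
force: [0.1, -0.4, -0.1]
grip_width: 0.922
grip_force: 0.0
```

>>> send_rows --targets '[{"offset": [0, 0, 0], "spin": 0}, {"offset": [0, 0, 0], "spin": 0}, {"offset": [0, 0, 0], "spin": 0}, {"offset": [0, 0, 0], "spin": 0}, {"offset": [0, 0, 0], "spin": 0}, {"offset": [0, 0, 0], "spin": 0}]' --grip 0 --squeeze 40

```text
time_s: 3.32
eef_pos: [455.3, -3.7, 16.3]
ee_rot: [0.002, -0.149, 0.989, -0.0]
force: [-0.8, 2.4, 7.0]
grip_width: 0.647
grip_force: 42.8
```

>>> send_rows --targets '[{"offset": [0, 0, 1], "spin": 0}, {"offset": [0, 0, 2], "spin": 0}, {"offset": [0, 0, 2], "spin": 0}, {"offset": [0, 0, 2], "spin": 0}, {"offset": [0, 0, 2], "spin": 0}, {"offset": [0, 0, 2], "spin": 0}, {"offset": [0, 0, 2], "spin": 0}, {"offset": [0, 0, 2], "spin": 0}]'

```text
time_s: 3.98
eef_pos: [454.1, -3.9, 34.2]
ee_rot: [-0.0, -0.149, 0.989, 0.0]
force: [-0.1, -0.0, -3.0]
grip_width: 0.647
grip_force: 44.2
```

```bash
python3 -c "
from h import *
for _ in range(3): st();ctrl.capture('wrist')
"
```

```text
t 3.98 p [454.1  -3.9  34.2] yaw -162.9 F [-0.06 -0.04 -3.03] T [ 0.042 -0.013  0.012] g 0.647 44.2 q [-0.27  0.44  1.92 -0.    0.78 -2.14]
t 4.03 p [454.2  -4.   34.2] yaw -162.9 F [-0.34  0.73 -2.92] T [0.024 0.019 0.005] g 0.65 44.2 q [-0.27  0.44  1.92 -0.    0.78 -2.14]
t 4.08 p [454.2  -4.   34.3] yaw -162.9 F [ 0.31 -0.15 -2.86] T [-0.018 -0.074  0.005] g 0.648 44.2 q [-0.27  0.44  1.92 -0.    0.78 -2.14]
```

Box at (454,-4) weighs about 2.9 N, so it is not the full one. I'll put it back and go to the next.

>>> send_rows --targets '[{"offset": [0, 0, -1], "spin": 0}, {"offset": [0, 0, -1.9], "spin": 0}, {"offset": [0, 0, -2], "spin": 0}, {"offset": [0, 0, -2], "spin": 0}, {"offset": [0, 0, -2], "spin": 0}]'

```text
time_s: 4.55
eef_pos: [454.7, -4.0, 14.8]
ee_rot: [0.0, -0.149, 0.989, -0.0]
force: [-1.6, 0.8, 7.5]
grip_width: 0.648
grip_force: 47.7
```

>>> send_rows --targets '[{"offset": [0, 0, 0], "spin": 0}, {"offset": [0, 0, 0], "spin": 0}, {"offset": [0, 0, 0], "spin": 0}, {"offset": [0, 0, 0], "spin": 0}, {"offset": [0, 0, 0.5], "spin": 0}, {"offset": [0, 0, 4], "spin": 0}, {"offset": [0, 0, 8], "spin": 0}, {"offset": [0, 0, 11], "spin": 0}]' --grip 0.92

```text
time_s: 5.22
eef_pos: [454.5, -4.0, 127.2]
ee_rot: [0.001, -0.149, 0.989, -0.0]
force: [0.7, 0.1, 0.4]
grip_width: 0.918
grip_force: 0.0
```

>>> send_rows --targets '[{"offset": [14.9, -17.2, 3], "spin": -0.42}, {"offset": [14.9, -17.2, 3], "spin": -0.42}, {"offset": [14.9, -17.2, 3], "spin": -0.42}, {"offset": [14.9, -17.2, 3], "spin": -0.42}, {"offset": [14.9, -17.2, 3], "spin": -0.42}, {"offset": [14.9, -17.2, 3], "spin": -0.42}, {"offset": [14.9, -17.2, 3], "spin": -0.42}, {"offset": [14.9, -17.2, 3], "spin": -0.42}]'

```text
time_s: 5.88
eef_pos: [603.2, -176.4, 154.0]
ee_rot: [-0.0, 0.061, 0.998, 0.0]
force: [-0.8, -0.4, -0.7]
grip_width: 0.92
grip_force: 0.0
```

```bash
python3 -c "
from h import *
st(603,-176.2,12,-7)
boxes(*wbox())
"
```

```text
t 5.88 p [ 603.2 -176.4  154. ] yaw 173.0 F [-0.77 -0.4  -0.66] T [0.027 0.064 0.005] g 0.92 0.0 q [-0.47  0.6   1.26  0.    1.28 -1.92]
offset cm [ -0.02   0.02 -14.2 ] spin -0.0
[50. 48.] 7796 [ 476.6 -313.5] ((69.95979309082031, 57.1833610534668), 17.045576095581055)
[483.  15.] 1514 [491.5  -6.8] ((26.512813568115234, 32.06760787963867), 17.46837043762207)
[261. 184.] 7956 [ 601.1 -176.6] ((55.77366638183594, 99.71327209472656), 83.79509735107422)
```

>>> send_rows --targets '[{"offset": [-0.1, 0, -4], "spin": 0.007}, {"offset": [-0.1, 0, -8], "spin": 0.007}, {"offset": [-0.1, 0, -11], "spin": 0.007}, {"offset": [-0.1, 0, -13], "spin": 0.007}, {"offset": [-0.1, 0, -13.9], "spin": 0.007}, {"offset": [-0.1, 0, -13.9], "spin": 0.007}]'

```text
time_s: 6.43
eef_pos: [601.1, -174.6, 14.0]
ee_rot: [-0.002, 0.056, 0.998, 0.001]
force: [-0.2, -0.0, 0.3]
grip_width: 0.919
grip_force: 0.0
```

>>> send_rows --targets '[{"offset": [0, 0, 0], "spin": 0}, {"offset": [0, 0, 0], "spin": 0}, {"offset": [0, 0, 0], "spin": 0}, {"offset": [0, 0, 0], "spin": 0}, {"offset": [0, 0, 0], "spin": 0}, {"offset": [0, 0, 0], "spin": 0}]' --grip 0 --squeeze 40

```text
time_s: 6.93
eef_pos: [603.2, -176.3, 17.6]
ee_rot: [0.002, 0.057, 0.998, -0.001]
force: [-1.8, 1.0, 7.5]
grip_width: 0.646
grip_force: 44.3
```

>>> send_rows --targets '[{"offset": [0, 0, 1], "spin": 0}, {"offset": [0, 0, 2], "spin": 0}, {"offset": [0, 0, 2], "spin": 0}, {"offset": [0, 0, 2], "spin": 0}, {"offset": [0, 0, 2], "spin": 0}, {"offset": [0, 0, 2], "spin": 0}, {"offset": [0, 0, 2], "spin": 0}, {"offset": [0, 0, 2], "spin": 0}]'

```text
time_s: 7.6
eef_pos: [602.2, -175.9, 35.1]
ee_rot: [-0.0, 0.057, 0.998, 0.0]
force: [0.5, -0.1, -1.0]
grip_width: 0.65
grip_force: 43.3
```

```bash
python3 -c "
from h import *
for _ in range(3): st();ctrl.capture('wrist')
"
```

```text
t 7.6 p [ 602.2 -175.9   35.1] yaw 173.5 F [ 0.5  -0.14 -0.97] T [0.007 0.044 0.051] g 0.65 43.3 q [-0.47  0.74  1.37 -0.    1.04 -1.93]
t 7.65 p [ 602.2 -175.9   35.1] yaw 173.5 F [-0.48  0.61 -2.02] T [-0.028  0.029  0.032] g 0.651 43.3 q [-0.47  0.74  1.37  0.    1.04 -1.93]
t 7.7 p [ 602.2 -175.9   35.2] yaw 173.5 F [ 0.68 -0.47 -1.04] T [ 0.024 -0.025 -0.005] g 0.65 43.3 q [-0.47  0.74  1.37 -0.    1.04 -1.93]
```

Box 2 weighs about 1.4 N, so it is light too. I'll put it back, then weigh the third to confirm it is the full one.

>>> send_rows --targets '[{"offset": [0, 0, -1], "spin": 0}, {"offset": [0, 0, -1.9], "spin": 0}, {"offset": [0, 0, -2], "spin": 0}, {"offset": [0, 0, -2], "spin": 0}, {"offset": [0, 0, -2], "spin": 0}]'

```text
time_s: 8.17
eef_pos: [602.8, -176.1, 16.1]
ee_rot: [0.001, 0.057, 0.998, -0.0]
force: [-1.5, 1.6, 10.5]
grip_width: 0.648
grip_force: 47.2
```

>>> send_rows --targets '[{"offset": [0, 0, 0], "spin": 0}, {"offset": [0, 0, 0], "spin": 0}, {"offset": [0, 0, 0], "spin": 0}, {"offset": [0, 0, 0], "spin": 0}, {"offset": [0, 0, 0.5], "spin": 0}, {"offset": [0, 0, 4], "spin": 0}, {"offset": [0, 0, 8], "spin": 0}, {"offset": [0, 0, 11], "spin": 0}]' --grip 0.92

```text
time_s: 8.83
eef_pos: [602.6, -176.1, 128.5]
ee_rot: [0.001, 0.057, 0.998, -0.0]
force: [0.6, -0.6, 0.5]
grip_width: 0.92
grip_force: 0.0
```

>>> send_rows --targets '[{"offset": [-13.85, -14.2, 3], "spin": 0.414}, {"offset": [-13.85, -14.2, 3], "spin": 0.414}, {"offset": [-13.85, -14.2, 3], "spin": 0.414}, {"offset": [-13.85, -14.2, 3], "spin": 0.414}, {"offset": [-13.85, -14.2, 3], "spin": 0.414}, {"offset": [-13.85, -14.2, 3], "spin": 0.414}, {"offset": [-13.85, -14.2, 3], "spin": 0.414}, {"offset": [-13.85, -14.2, 3], "spin": 0.414}]'

```text
time_s: 9.5
eef_pos: [464.0, -317.7, 155.6]
ee_rot: [0.0, -0.149, 0.989, 0.0]
force: [-0.0, 0.3, 0.1]
grip_width: 0.92
grip_force: 0.0
```

```bash
python3 -c "
from h import *
st(463.8,-318,12,17.2)
boxes(*wbox())
"
```

```text
t 9.5 p [ 464.  -317.7  155.6] yaw -162.8 F [-0.03  0.26  0.06] T [0.016 0.029 0.016] g 0.92 0.0 q [-0.81  0.46  1.49  0.    1.19 -2.68]
offset cm [ -0.02  -0.03 -14.36] spin 0.0
[261. 183.] 7871 [ 461.9 -318.4] ((99.78321838378906, 55.99018478393555), 16.691131591796875)
[341. 346.] 1353 [ 590.7 -193.2] ((23.999908447265625, 72.04695129394531), 85.39576721191406)
```

>>> send_rows --targets '[{"offset": [-0.1, 0, -4], "spin": 0}, {"offset": [-0.1, 0, -8], "spin": 0}, {"offset": [-0.1, 0, -11], "spin": 0}, {"offset": [-0.1, 0, -13], "spin": 0}, {"offset": [-0.1, 0, -14], "spin": 0}, {"offset": [-0.1, 0, -14], "spin": 0}]'

```text
time_s: 10.05
eef_pos: [462.7, -316.3, 13.5]
ee_rot: [-0.001, -0.15, 0.989, 0.002]
force: [-0.4, -0.1, 0.6]
grip_width: 0.919
grip_force: 0.0
```

>>> send_rows --targets '[{"offset": [0, 0, 0], "spin": 0}, {"offset": [0, 0, 0], "spin": 0}, {"offset": [0, 0, 0], "spin": 0}, {"offset": [0, 0, 0], "spin": 0}, {"offset": [0, 0, 0], "spin": 0}, {"offset": [0, 0, 0], "spin": 0}]' --grip 0 --squeeze 50

```text
time_s: 10.55
eef_pos: [463.7, -318.3, 17.2]
ee_rot: [0.001, -0.15, 0.989, -0.001]
force: [0.6, 1.8, 7.1]
grip_width: 0.651
grip_force: 55.3
```

>>> send_rows --targets '[{"offset": [0, 0, 1], "spin": 0}, {"offset": [0, 0, 2], "spin": 0}, {"offset": [0, 0, 2], "spin": 0}, {"offset": [0, 0, 2], "spin": 0}, {"offset": [0, 0, 2], "spin": 0}, {"offset": [0, 0, 2], "spin": 0}, {"offset": [0, 0, 2], "spin": 0}, {"offset": [0, 0, 2], "spin": 0}]'

```text
time_s: 11.22
eef_pos: [462.6, -317.9, 35.1]
ee_rot: [-0.0, -0.15, 0.989, 0.0]
force: [0.3, 0.6, -4.6]
grip_width: 0.646
grip_force: 55.0
```

```bash
python3 -c "
from h import *
for _ in range(3): st();ctrl.capture('wrist')
"
```

```text
t 11.22 p [ 462.6 -317.9   35.1] yaw -162.8 F [ 0.34  0.61 -4.65] T [0.024 0.022 0.021] g 0.646 55.0 q [-0.81  0.62  1.59 -0.    0.93 -2.68]
t 11.27 p [ 462.7 -317.9   35.2] yaw -162.8 F [ 0.61  0.15 -5.06] T [-0.004  0.025 -0.065] g 0.647 55.0 q [-0.81  0.62  1.59 -0.    0.93 -2.68]
t 11.32 p [ 462.7 -317.9   35.2] yaw -162.8 F [-0.44 -0.09 -5.72] T [-0.032  0.011  0.034] g 0.642 55.0 q [-0.81  0.62  1.59 -0.    0.93 -2.68]
```

The third box weighs about 5.1 N, so it is the full one. I'll carry it to the front of the rack.

>>> send_rows --targets '[{"offset": [0, 0, 4], "spin": 0}, {"offset": [0, 0, 8], "spin": 0}, {"offset": [0.4, 4, 11.5], "spin": 0}, {"offset": [0.8, 8, 11.5], "spin": -0.1}, {"offset": [1.2, 12, 11.5], "spin": -0.2}, {"offset": [1.6, 16, 11.5], "spin": -0.3}, {"offset": [1.9, 20, 11.5], "spin": -0.335}, {"offset": [1.9, 20, 11.5], "spin": -0.335}]'

```text
time_s: 12.03
eef_pos: [481.4, -112.0, 150.5]
ee_rot: [-0.0, 0.016, 1.0, 0.001]
force: [0.3, -1.5, -4.0]
grip_width: 0.64
grip_force: 60.7
```

>>> send_rows --targets '[{"offset": [0.2, 4, 0], "spin": 0}, {"offset": [0.5, 8, 0], "spin": 0}, {"offset": [0.8, 12, 0], "spin": 0}, {"offset": [1.1, 16, 0], "spin": 0}, {"offset": [1.4, 20, 0], "spin": 0}, {"offset": [1.6, 24, 0], "spin": 0}, {"offset": [1.8, 27, 0], "spin": 0}, {"offset": [1.8, 29.8, 0], "spin": 0}]'

```text
time_s: 12.7
eef_pos: [499.6, 182.2, 150.4]
ee_rot: [0.0, 0.017, 1.0, 0.0]
force: [0.7, -0.8, -5.3]
grip_width: 0.649
grip_force: 62.0
```

>>> send_rows --targets '[{"offset": [0, 0, 0], "spin": 0}, {"offset": [0, 0, 0], "spin": 0}, {"offset": [0, 0, 0], "spin": 0}]'

```text
time_s: 12.95
eef_pos: [499.7, 179.6, 150.3]
ee_rot: [-0.0, 0.017, 1.0, -0.0]
force: [0.3, 0.1, -5.6]
grip_width: 0.644
grip_force: 62.7
```

```bash
python3 -c "
from h import *
st(593,177.5,27,-2)
im,P=wbox();cv2.imwrite('pics/w2.png',im[...,::-1]);np.savez('w2.npz',im=im,P=P)
for n in ['top','scene']:
    ds=[];cal=ctrl.calibration(n)
    for _ in range(3):
        im,d=ctrl.capture(n);ds.append(cloud(cal,d).reshape(-1,3))
    cv2.imwrite('pics/'+n+'2.png',im[...,::-1])
    Q=np.vstack(ds);np.save(n+'2.npy',Q)
P=np.vstack([P.reshape(-1,3)])
for n,Q in [('w',P),('top',np.load('top2.npy')),('scene',np.load('scene2.npy'))]:
    t=Q[(Q[:,2]>76)&(Q[:,2]<90)&(Q[:,0]>600)&(Q[:,0]<720)&(Q[:,1]>120)&(Q[:,1]<235)]
    print(n,len(t),cv2.minAreaRect(t[:,:2].astype(np.float32)) if len(t)>5 else '')
"
```

```text
t 12.95 p [499.7 179.6 150.3] yaw 178.0 F [ 0.28  0.1  -5.61] T [ 0.001 -0.053 -0.001] g 0.644 62.7 q [ 0.12  0.4   1.59 -0.    1.15 -1.41]
offset cm [  9.33  -0.21 -12.33] spin -0.0
w 0 
top 420 ((657.72802734375, 175.63327026367188), (76.44802856445312, 83.27449798583984), 86.57772827148438)
scene 488 ((656.0238037109375, 175.14608764648438), (81.11862182617188, 83.33043670654297), 88.55250549316406)
```

View pics/w2.png

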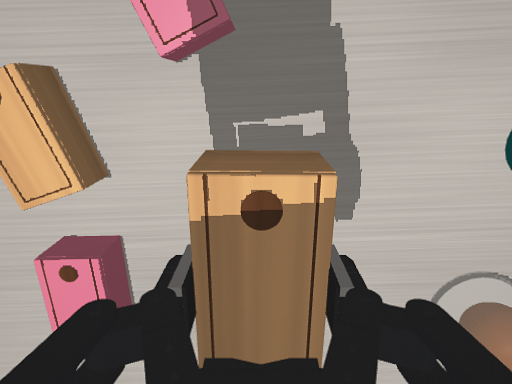

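```bash
python3 -c "
from h import *
for n in ['top','scene']:
    Q=np.load(n+'2.npy')
    t=Q[(Q[:,2]>76)&(Q[:,2]<90)&(Q[:,0]>600)&(Q[:,0]<720)&(Q[:,1]>120)&(Q[:,1]<235)][:,:2]
    best=[]
    for a in np.radians(np.arange(-8,5,.25)):
        R=np.array([[np.cos(a),np.sin(a)],[-np.sin(a),np.cos(a)]]);r=t@R.T
        lo,hi=np.percentile(r,[1.5,98.5],axis=0);h=np.histogram(r[:,0],np.arange(500,800,2))[0];h2=np.histogram(r[:,1],np.arange(0,400,2))[0]
        best.append((hi[1]-lo[1],hi[0]-lo[0],np.degrees(a),(h**2).sum(),(h2**2).sum(),R.T@((hi+lo)/2)))
    for k,f in [('w',lambda b:b[0]),('l',lambda b:b[1]),('hx',lambda b:-b[3]),('hy',lambda b:-b[4])]:
        b=min(best,key=f);print(n,k,round(b[2],2),b[0].round(1),b[1].round(1),b[5].round(1))
"
```

```text
top w -1.5 74.2 80.5 [657.9 175.5]
top l -8.0 79.0 78.6 [661.1 175.1]
top hx -3.0 74.8 79.8 [658.5 175.5]
top hy 2.0 75.8 83.9 [657.5 174.5]
scene w -2.25 78.0 81.1 [656.  175.8]
scene l -1.5 78.1 81.1 [656.1 175.9]
scene hx -1.5 78.1 81.1 [656.1 175.9]
scene hy -2.25 78.0 81.1 [656.  175.8]
```

>>> send_rows --targets '[{"offset": [0, 0.1, -4], "spin": 0}, {"offset": [0, 0.1, -8], "spin": 0}, {"offset": [0, 0.1, -11], "spin": 0}, {"offset": [0, 0.1, -11.9], "spin": 0}, {"offset": [0, 0.1, -11.9], "spin": 0}, {"offset": [1.5, 0.05, -11.9], "spin": 0}, {"offset": [3, 0, -11.9], "spin": 0}, {"offset": [4.5, -0.05, -11.9], "spin": 0}]'

```text
time_s: 13.97
eef_pos: [546.9, 179.7, 34.2]
ee_rot: [0.002, 0.017, 1.0, 0.0]
force: [-0.1, 0.7, -4.6]
grip_width: 0.646
grip_force: 63.0
```

>>> send_rows --targets '[{"offset": [1.2, -0.05, 0], "spin": 0}, {"offset": [2.4, -0.1, 0], "spin": 0}, {"offset": [3.6, -0.15, 0], "spin": 0}, {"offset": [4.7, -0.15, 0], "spin": 0}, {"offset": [4.7, -0.15, 0], "spin": 0}, {"offset": [4.7, -0.15, 0], "spin": 0}]'

```text
time_s: 14.47
eef_pos: [592.6, 178.0, 33.3]
ee_rot: [0.001, 0.017, 1.0, 0.0]
force: [0.2, 0.8, -4.3]
grip_width: 0.644
grip_force: 63.1
```

```bash
python3 -c "
from h import *
st(592,178,26,-2)
im,_=ctrl.capture('scene');cv2.imwrite('pics/s3.png',cv2.resize(im[130:280,240:400],None,fx=4,fy=4)[...,::-1])
"
```

```text
t 14.47 p [592.6 178.   33.3] yaw 178.0 F [ 0.21  0.79 -4.33] T [ 0.009 -0.006 -0.013] g 0.644 63.1 q [ 0.1   0.72  1.4   0.    1.01 -1.43]
offset cm [-0.06 -0.   -0.73] spin 0.0
```

View pics/s3.png

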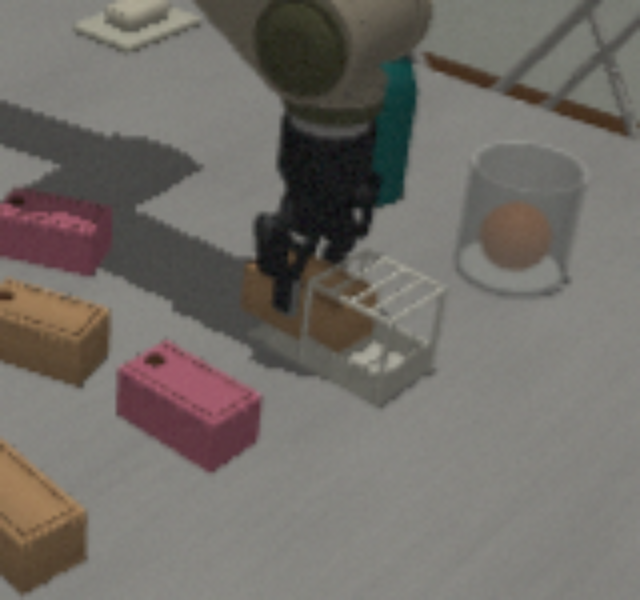

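The box nose is under the wires and centred in the mouth. I'll lower it onto the lip and release.

>>> send_rows --targets '[{"offset": [0, 0, -0.3], "spin": 0}, {"offset": [0, 0, -0.6], "spin": 0}, {"offset": [0, 0, -0.8], "spin": 0}, {"offset": [0, 0, -0.8], "spin": 0}, {"offset": [0, 0, -0.8], "spin": 0}]'

```text
time_s: 14.93
eef_pos: [592.0, 178.2, 26.0]
ee_rot: [0.001, 0.017, 1.0, 0.0]
force: [-7.6, -2.1, 15.8]
grip_width: 0.646
grip_force: 65.8
```

>>> send_rows --targets '[{"offset": [0, 0, 0], "spin": 0}, {"offset": [0, 0, 0], "spin": 0}, {"offset": [0, 0, 0], "spin": 0}, {"offset": [0, 0, 0], "spin": 0}, {"offset": [0, 0, 1], "spin": 0}, {"offset": [0, 0, 4], "spin": 0}, {"offset": [0, 0, 8], "spin": 0}, {"offset": [0, 0, 10], "spin": 0}]' --grip 0.85

```text
time_s: 15.6
eef_pos: [593.0, 178.2, 128.4]
ee_rot: [0.003, 0.017, 1.0, 0.0]
force: [0.5, -0.1, 0.5]
grip_width: 0.852
grip_force: 0.0
```

>>> send_rows --targets '[{"offset": [-3, 0.1, 0], "spin": 0}, {"offset": [-6, 0.2, 0], "spin": 0}, {"offset": [-9, 0.35, 0], "spin": 0}, {"offset": [-11, 0.4, 0], "spin": 0}, {"offset": [-11, 0.4, 0], "spin": 0}, {"offset": [-11, 0.4, 0], "spin": 0}]' --grip 0

```text
time_s: 16.1
eef_pos: [481.8, 182.2, 124.5]
ee_rot: [0.001, 0.017, 1.0, 0.0]
force: [0.3, -0.2, 0.4]
grip_width: 0.01
grip_force: 0.0
```

```bash
cat >> h.py <<'E'
def rk(p):
    a=np.radians(-2);d=p[:,:2]-np.array([638,176.4])
    return np.c_[d@[np.cos(a),np.sin(a)],d@[-np.sin(a),np.cos(a)],p[:,2]]
def inrack(n):
    if n=='wrist': im,P=wbox()
    else: im,d=ctrl.capture(n);P=cloud(ctrl.calibration(n),d)
    hsv=cv2.cvtColor(im,cv2.COLOR_RGB2HSV)
    m=(hsv[...,0]>8)&(hsv[...,0]<22)&(hsv[...,1]>70)&(P[...,0]>520)&(P[...,0]<720)&(P[...,1]>135)&(P[...,1]<220)&(P[...,2]>3)&(P[...,2]<75)
    r=rk(P[m])
    if len(r)<10: print(n,'none');return im
    print(n,len(r),'x,y,z pct2',np.percentile(r,2,axis=0).round(),'pct98',np.percentile(r,98,axis=0).round())
    t=r[r[:,2]>40]
    if len(t)>10: print(' top z=a+bx',np.polyfit(t[:,0],t[:,2],1).round(3))
    return im
E
python3 -c "
from h import *
st(0,0,0,-2)
for n in ['wrist','scene','top']:
    im=inrack(n);cv2.imwrite('pics/'+n+'4.png',im[...,::-1])
"
```

```text
t 16.1 p [481.8 182.2 124.5] yaw 178.0 F [ 0.35 -0.16  0.4 ] T [ 0.007 -0.031  0.043] g 0.01 0.0 q [ 0.13  0.4   1.67 -0.    1.07 -1.4 ]
offset cm [-48.18 -18.22 -12.45] spin -0.001
wrist 691 x,y,z pct2 [-97. -27.  16.] pct98 [-14.  28.  59.]
 top z=a+bx [-5.0000e-03  5.3338e+01]
scene 510 x,y,z pct2 [-92. -30.  11.] pct98 [ 6. 25. 60.]
 top z=a+bx [-0.076 49.5  ]
top 88 x,y,z pct2 [-34. -28.   5.] pct98 [22. 25. 58.]
 top z=a+bx [-4.4000e-02  5.1252e+01]
```

View pics/wrist4.png

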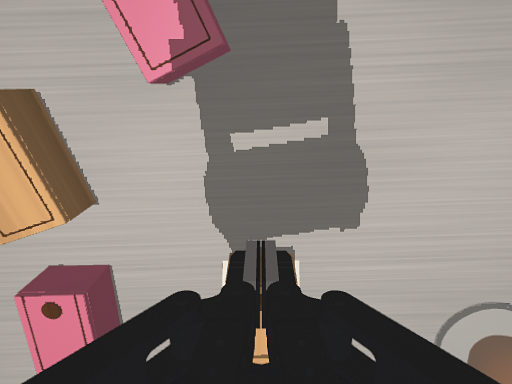

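The box rests on the lip, at rack x of about -95 to +5, nose-down and centred. Now I'll bring the shut fingers down behind it and push.

>>> send_rows --targets '[{"offset": [0, 0, -4], "spin": 0}, {"offset": [0, 0, -8], "spin": 0}, {"offset": [0, -0.1, -10], "spin": 0}, {"offset": [1.5, -0.15, -10], "spin": 0}, {"offset": [3, -0.2, -10], "spin": 0}, {"offset": [4, -0.2, -10], "spin": 0}, {"offset": [4, -0.2, -10], "spin": 0}]'

```text
time_s: 16.83
eef_pos: [524.0, 179.7, 23.2]
ee_rot: [0.001, 0.018, 1.0, 0.0]
force: [0.4, -0.1, -0.2]
grip_width: -0.002
grip_force: 0.0
```

>>> send_rows --targets '[{"offset": [0.4, -0.02, 0], "spin": 0}, {"offset": [0.8, -0.03, 0], "spin": 0}, {"offset": [1.2, -0.05, 0], "spin": 0}, {"offset": [1.6, -0.06, 0], "spin": 0}, {"offset": [2.0, -0.08, 0], "spin": 0}, {"offset": [2.0, -0.08, 0], "spin": 0}]'

```text
time_s: 17.33
eef_pos: [542.3, 179.2, 23.4]
ee_rot: [0.0, 0.017, 1.0, 0.0]
force: [0.4, -0.3, -0.1]
grip_width: 0.001
grip_force: 0.1
```

```bash
python3 -c "
from h import *
s=st();print(rk(s['eef_pos'][None]).round(1))
inrack('scene');inrack('top')
"
```

```text
t 17.33 p [542.3 179.2  23.4] yaw 178.0 F [ 0.43 -0.33 -0.13] T [0.025 0.046 0.009] g 0.001 0.1 q [ 0.11  0.65  1.57 -0.    0.92 -1.42]
[[-95.7  -0.6  23.4]]
scene 489 x,y,z pct2 [-81. -30.  10.] pct98 [16. 25. 59.]
 top z=a+bx [-0.072 49.886]
top none
```

>>> send_rows --targets '[{"offset": [0.4, -0.02, 0], "spin": 0}, {"offset": [0.8, -0.03, 0], "spin": 0}, {"offset": [1.2, -0.05, 0], "spin": 0}, {"offset": [1.6, -0.06, 0], "spin": 0}, {"offset": [2.0, -0.08, 0], "spin": 0}]'

```text
time_s: 17.85
eef_pos: [562.1, 178.4, 23.3]
ee_rot: [-0.0, 0.017, 1.0, -0.0]
force: [-2.0, -0.1, -1.4]
grip_width: -0.002
grip_force: 1.0
```

>>> send_rows --targets '[{"offset": [0.3, -0.01, 0], "spin": 0}, {"offset": [0.6, -0.02, 0], "spin": 0}, {"offset": [0.9, -0.03, 0], "spin": 0}, {"offset": [1.1, -0.04, 0], "spin": 0}, {"offset": [1.1, -0.04, 0], "spin": 0}]'

```text
time_s: 18.27
eef_pos: [573.5, 178.0, 23.6]
ee_rot: [0.001, 0.017, 1.0, 0.0]
force: [0.5, 0.6, -0.4]
grip_width: -0.001
grip_force: 0.0
```

```bash
python3 -c "
from h import *
s=st();print(rk(s['eef_pos'][None]).round(1))
inrack('scene');inrack('top')
"
```

```text
t 18.27 p [573.5 178.   23.6] yaw 178.0 F [ 0.48  0.63 -0.42] T [-0.01  -0.006  0.028] g -0.001 0.0 q [ 0.11  0.7   1.47 -0.    0.97 -1.43]
[[-64.5  -0.7  23.6]]
scene 407 x,y,z pct2 [-53. -29.  12.] pct98 [45. 26. 53.]
 top z=a+bx [-2.0000e-03  4.9547e+01]
top none
```

>>> send_rows --targets '[{"offset": [-1.5, 0.05, 0], "spin": 0}, {"offset": [-4, 0.15, 0], "spin": 0}, {"offset": [-8, 0.3, 3], "spin": 0}, {"offset": [-11, 0.4, 7], "spin": 0}, {"offset": [-14, 0.5, 11], "spin": 0}, {"offset": [-18, 0.6, 15], "spin": 0}, {"offset": [-22, 0.6, 18], "spin": 0}, {"offset": [-22, 0.6, 18], "spin": 0}]'

```text
time_s: 19.03
eef_pos: [355.8, 183.9, 201.2]
ee_rot: [0.001, 0.017, 1.0, 0.0]
force: [1.0, -0.0, 0.5]
grip_width: -0.0
grip_force: 0.0
```

```bash
python3 -c "
from h import *
st()
im=inrack('scene');t=inrack('top')
a=cv2.resize(im[130:330,140:400],(780,600))
cv2.imwrite('pics/s5.png',a[...,::-1])
d=ctrl.capture('top')
hsv=cv2.cvtColor(d[0],cv2.COLOR_RGB2HSV);P=cloud(ctrl.calibration('top'),d[1])
m=((hsv[...,0]>8)&(hsv[...,0]<22)&(hsv[...,1]>80)&(P[...,2]>41)&(P[...,2]<55)).astype(np.uint8)
k,l,s,c=cv2.connectedComponentsWithStats(m)
for i in range(1,k):
    if s[i,4]>80: print(cv2.minAreaRect(P[l==i][:,:2].astype(np.float32)))
"
```

```text
t 19.03 p [355.8 183.9 201.2] yaw 178.0 F [ 0.97 -0.04  0.52] T [ 0.052 -0.017  0.016] g -0.0 0.0 q [ 0.18  0.06  1.89 -0.    1.19 -1.35]
scene 409 x,y,z pct2 [-52. -29.  13.] pct98 [46. 27. 53.]
 top z=a+bx [-1.4000e-02  4.9374e+01]
top 550 x,y,z pct2 [-54. -27.  18.] pct98 [51. 28. 55.]
 top z=a+bx [7.0000e-03 5.0379e+01]
((601.6732788085938, -175.66787719726562), (56.70309829711914, 100.68274688720703), 83.70172882080078)
((604.1528930664062, 178.44691467285156), (56.16670608520508, 41.80499267578125), 87.90518188476562)
((454.1375732421875, -3.4462547302246094), (100.51472473144531, 55.861392974853516), 16.710468292236328)
```

View pics/s5.png

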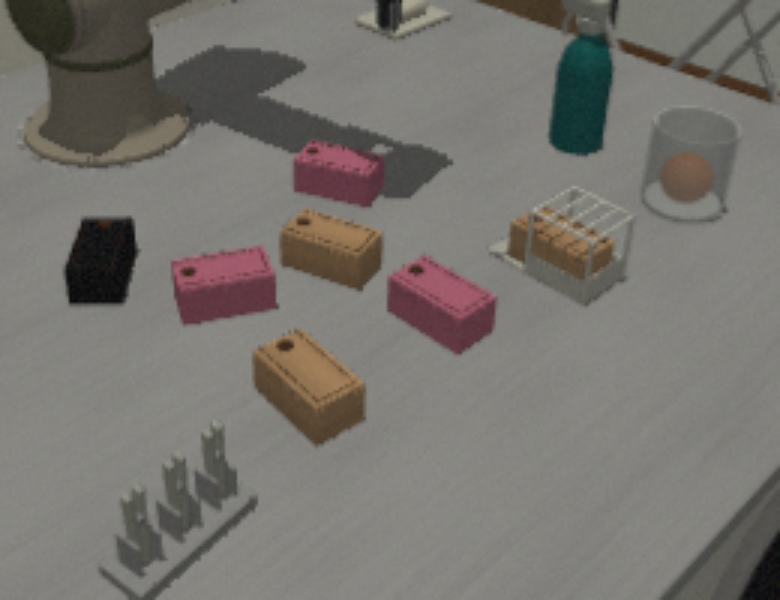

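The box lies flat in the rack behind the lip (picture around (570,245)). The two light boxes and the bystanders stand where they were, so I'll hand it in.

```bash
python3 -c "
from rig import ctrl
print(ctrl.finish_job())"
```

```text
the job is handed in; nothing more can be done
None
```

The full box weighed about 5.1 N, against 2.9 N and 1.4 N for the other two; it now lies flat in the rack behind the lip, the two light boxes are back in place within 2 mm, the bystanders look undisturbed in the last picture, and the job is handed in.

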